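Set up the folding spindle stand and hold it upright

ROBOT

A 6-joint arm with a two-finger parallel gripper is mounted at the origin on the work surface. World frame = base frame: x ahead of the robot, y to its left, z up, the work surface at z = 0. Lengths are in m, angles in degrees, forces in N, time in s.
With the tool pointing down it reaches from about 0.325 to 1 m from the base axis. Payload 5.1 kg.
Tool frame: the origin (TCP) lies midway between the tips of the shut fingers; the grasp point (between the pads) lies 19 mm behind it; z points along the fingers, y is the line along which they close (so a half turn about z gives the same grasp; the last joint's range is limited). The gripper opens to 85 mm and grips with 20 to 120 N. Pads are 22 mm wide; open, the fingers measure 114 mm over their backs; the gripper's body (76 mm by 85 mm) begins 54 mm behind the grasp point. The pads swing forward as they close: fully open they stand 13 mm farther back than shut.
Start: joints at [71.528, 7.093, 94.555, -0, 78.352, -4.733], TCP at [0.154, 0.631, 0.231] pointing down, gripper open.
Joint ranges: [-149.61, 149.61], [-58.7, 133.49], [1.44, 155.28], [-77.14, 257.14], [18.33, 153.61], [-166.67, 166.67]. Speed limits (degrees/s): [147.25, 147.25, 180, 180, 180, 180].

INTERFACE

Orientations are given as a 3x3 rotation matrix whose columns are the frame's x, y, z axes.
In Python, from station import get_state, get_image, camera_model, sign_off gives the robot as it stands.
- The arm moves only by the shell command python3 -m pendant 'ROWS' [OPENING] [FORCE]. ROWS is JSON, a list of rows, each a list of 4 numbers: the shift along the tool's x, y, z each as a share of 100 mm, from -1 to 1, then the turn about the tool's z as a share of 180 degrees, from -1 to 1. In form: [[x, y, z, spin], ...]. A call has 1 to 5 rows; each row is the pose to reach, as a shift and turn from the pose commanded when the call began, along the tool's axes at that moment, turning the shorter way round; what a row does not reach only later rows make up. A row lasts 1/10 s, in which the tool goes at most 50 mm and 8.59 degrees, less where a joint would pass 70% of its speed; a pose out of reach is approached as far as the arm can. A call with a number of a shift or a turn outside -1 to 1 is refused whole. A call with a gripper value outside its range is refused whole. OPENING is the opening, from -1 (shut) to 1 (fully open), so that 0 is half open, set as the call begins (- or left out, the last holds). The fingers move at their own pace and stop on an object; FORCE is the grip in N (left out, the last holds). Time passes only in rows, so rows that repeat a pose let the fingers close. It gives the time, the measured TCP pose, the force, the opening and the grip force at its end, in the units of the state.
- get_state(): the state, without advancing time (a new reading comes with each control period).
- get_image(name): name is "scene" or "top"; returns (picture, depth): 480x640x3 uint8, red, green, blue; 480x640 float32, m along the optical axis (not along the pixel's ray), 0 where there is no reading.
- camera_model(name): a dict with "fx", "fy", "cx", "cy" (pixels), "k1" (the pictures are not rectified: a ray, as slopes to the right and down, at radius r is drawn at 1 + k1 r^2 times it, then the intrinsics apply), "eye" and "rotation" of the camera in the world. Camera axes: x right, y up, looking along -z (the intrinsics and any distortion apply to the point x, -y, -z); pixel columns grow to the right and rows downward; lengths in m; the calibration is good to about 2 mm. A picture is of the moment at which its call begins. camera_model takes no time and is no camera call.
- sign_off(): hands the job in; it is judged then, once.
The state is a dict: "time": time; "joint_pos": joint angles; "dq": joint speeds; "joint_efforts": joint torques, N m; "position": TCP position; "eef_rot": TCP orientation; "force": force on the tool from outside, world axes, zero at the start; "wrist_torque": the same for the moment, N m; "opening": finger opening in m; "grip_force": force on a finger pad.
Only numpy, scipy, OpenCV 4.12 (cv2) and the standard library are available. Lean on these libraries where they do the work, as an engineer would, in place of code of your own. Each camera call takes 0.05 s, during which the arm holds its last target. There are 200 camera calls.

TASK

Set up the coppersmith's folding spindle stand: lift the loose spindle out of its wooden block, put it down through the hole of the hub on the frame that lies folded on the bench until its shoulder sits on the hub, and let it go. Then flip the kickstand over its centre and fully down to its stop, and only after that swing the frame up on its hinge by the top bar until it stands upright. The frame's spring keeps pulling it back down, so finish while still holding the top bar with the frame upright and still; leave the other things on the bench where they are.

Things in the scene. Friction and masses are not known exactly. Their poses are not given: they have to be found in the camera images.
- stand_frame (a joint): Swing of the stand's frame: 0 = folded flat (start), 1.571 = upright. Steel U-frame 240 x 132 mm: two rails 14 mm thick, round top bar at the far end, square hub between the rails. A light spring and its 0.9 kg pull it back to 0 (about 6 N at the bar to lift, 3 N upright). With the kickstand down its foot meets the base at about 1.59 and stops the frame; without it the frame goes on to 1.85.
- stand_hinge (a point): Middle of the frame's hinge, 55 mm above the bench, on the fixed steel base plate (160 x 240 mm, 8 mm thick). Its x axis points level from the hinge along the folded frame to the top bar; its y axis is the hinge axis; z is up. These axes do not turn with the frame, which swings from x up towards z.
- frame_bar (a point): Middle of the frame's top bar: a round steel bar of 16 mm diameter, 120 mm long, along the hinge axis, 225 mm from the hinge and level with it (55 mm above the bench) when folded; free below and on both sides, grasp it here from above and let it turn between the fingers.
- hub_mouth (a point): Centre of the upper mouth of the hub's hole, 90 mm from the hinge towards the top bar, 6 mm above the frame's middle plane (61 mm above the bench when folded). The hub is a steel block 44 x 44 mm, 36 mm deep, with a through hole of 14 mm diameter, chamfered 1.5 mm; vertical while the frame lies folded. z is the hole's axis.
- kickstand (a joint): Swing of the kickstand on the frame: 0 = stowed (lying along the frame towards the top bar, at the start), 2.5 = fully down, at its stop. It is hinged over centre: its weight (0.12 kg, under 2 N at the foot; pinch lightly so it can turn) makes it fall back to 0 short of about 1.57 (leg straight up, frame folded) and go on down by itself beyond; it stays down at its stop as the frame is raised.
- kick_foot (a point): Grasp point on the kickstand's foot bar: a round steel bar, 12 mm diameter, 55 mm long, parallel to the hinge, sticking out away from the frame; the point lies 30 mm out from the leg (a 10 mm bar), 25 mm from the bar's free end. Stowed, it is 83 mm above the bench, free below and all round. Foot bar to pivot axis: 124 mm.
- kick_pivot (a point): Point on the kickstand's pivot axis abreast of kick_foot (60 mm from the hinge, 115 mm to the frame's -y side, 83 mm above the bench when folded). The axis is parallel to the hinge; kick_foot circles about this point in the upright plane through both: from the top bar's side up over the top and down on the hinge's side.
- spindle_head (a point): Centre of the spindle's head: a loose steel rod of 0.12 kg, upright, with a round head of 20 mm diameter and 44 mm height above a shank of 12 mm diameter and 52 mm length with a tapered end. Stands in the pin block with the head wholly above it, 82 mm above the bench. z is along the rod, up from shank to head.
- spindle_shoulder (a point): Centre of the spindle's shoulder (the underside of the head), 22 mm below spindle_head; it lies on hub_mouth when the spindle is fully in.
- pin_block: Fixed pale wooden block of 85 x 85 mm, 60 mm high, with a through hole of 15 mm in its middle for the spindle; origin at the centre of its underside.
- mug: Bystander: copper mug with handle, 76 mm wide, 85 mm high, origin under its centre.
- dish: Bystander: shallow copper bowl, 130 mm wide, 30 mm high, origin under its centre.
- tankard: Bystander: plain grey metal cup, 72 mm wide, 100 mm high, origin under its centre.
- lid_disc: Bystander: copper lid, 130 mm wide, 28 mm high with its knob, origin under its centre.
- hammer: Bystander: hammer lying on the bench.
- mallet: Bystander: wooden mallet lying on the bench, about 190 mm long.
- file_tool: Bystander: screwdriver lying on the bench.

How it is judged (in metres and radians):
On the way, in this order (a step that is already met when the one before it is completed fails the run):
1. the spindle stands through the hub, its shoulder within 5 mm of the mouth, and is released (distance between spindle_shoulder and hub_mouth below 0.005 m and angle between the z axis of spindle_shoulder and the z axis of hub_mouth, either way round below 0.15 rad and contact force between the fingers and spindle below 0.05 N), for 0.2 s.
2. the kickstand is down at its stop (beyond 2.35 rad) (value of joint kickstand above 2.35 rad), for 0.2 s.
At the end, for the whole second after the job is handed in: Frame upright (1.45 to 1.65 rad), still (under 0.1 rad/s), its top bar held by the fingers (over 0.5 N); kickstand beyond 2.35 rad; spindle untouched and through the hub (shoulder within 8 mm of the mouth, axes within 0.2 rad); the robot keeps holding (value of joint stand_frame between 1.45 and 1.65 rad and velocity of joint stand_frame between -0.1 and 0.1 rad/s and value of joint kickstand above 2.35 rad and distance between spindle_shoulder and hub_mouth below 0.008 m and angle between the z axis of spindle_shoulder and the z axis of hub_mouth, either way round below 0.2 rad and contact force between the fingers and stand_frame_c0 above 0.5 N and contact force between each of the arm, the fingers and spindle below 0.05 N); the arm keeps its last pose, push and grip.
It fails at once if the frame is swung up (beyond 0.4 rad) before the kickstand is down (value of joint stand_frame above 0.4 rad and value of joint kickstand below 2.2 rad).
It fails at once if a bystander is moved more than 40 mm (distance of any of mug, dish, tankard, lid_disc, hammer, mallet, file_tool from where it was at the start of the episode above 0.04 m).
It also fails if it takes over 72 s, if anything falls off the work surface, if the arm or the gripper's body presses on something with over 40 N, if the wrist force passes 120 N, or if a joint passes its speed limit or range.

## Working session

There is one attempt and no reset: what is moved stays moved. The work goes in short steps, Python scripts to look and compute and a shell command to move; the robot and the scene stay as the last step left them, time stands still between calls to the robot, and variables do not carry over. Pictures are saved under pics/ and viewed, at most 10 in all, crops included, and the job is handed in when it is done.

```bash
mkdir -p pics
cat > h.py <<'E'
import numpy as np, cv2
from station import *
def ray(cam,u,v):
    m=camera_model(cam); K=np.array([[m['fx'],0,m['cx']],[0,m['fy'],m['cy']],[0,0,1.]])
    p=cv2.undistortPoints(np.array([[[u,v]]],float),K,np.array([m['k1'],0,0,0.]))[0,0]
    return np.array(m['eye']),np.array(m['rotation'])@np.array([p[0],-p[1],-1.])
def at_z(cam,u,v,z):
    e,d=ray(cam,u,v); return e+d*(z-e[2])/d[2]
def at_d(cam,u,v,dep):
    e,d=ray(cam,u,v); return e+d*dep
def cloud(cam,dep):
    m=camera_model(cam); K=np.array([[m['fx'],0,m['cx']],[0,m['fy'],m['cy']],[0,0,1.]])
    h,w=dep.shape; g=np.stack(np.meshgrid(np.arange(w),np.arange(h)),-1).reshape(-1,1,2).astype(float)
    p=cv2.undistortPoints(g,K,np.array([m['k1'],0,0,0.]))[:,0]
    d=np.c_[p[:,0],-p[:,1],-np.ones(len(p))]@np.array(m['rotation']).T
    P=np.array(m['eye'])+d*dep.reshape(-1,1); P[dep.ravel()==0]=np.nan
    return P.reshape(h,w,3)
def snap(cam,tag):
    i,d=get_image(cam); cv2.imwrite(f'pics/{tag}.png',i[:,:,::-1]); np.save(f'pics/{tag}.npy',d); return i,d
E
python3 - <<'E'
from h import *
for c in('scene','top'):
    snap(c,c+'0'); m=camera_model(c); print(c,m)
s=get_state(); print(s['position'],s['eef_rot'],s['opening'],s['time'])
E
```

```text
scene {'fx': 508.57081153915965, 'fy': 508.57081153915965, 'cx': 333.0029237888506, 'cy': 238.9499200034505, 'k1': -0.010350145102710527, 'eye': array([1.12055453, 0.79137608, 0.73759541]), 'rotation': array([[-0.82264061, -0.33598051,  0.45867148],
       [ 0.56845736, -0.47057833,  0.6748424 ],
       [-0.01089303,  0.81588794,  0.57810743]])}
top {'fx': 493.3915866111235, 'fy': 493.3915866111235, 'cx': 318.96286432480645, 'cy': 232.81244875230203, 'k1': 0.003908389337649477, 'eye': array([0.41109398, 0.03820963, 1.22759464]), 'rotation': array([[-2.88864294e-02,  9.84556161e-01, -1.72669454e-01],
       [-9.99569331e-01, -2.93452222e-02, -1.04421606e-04],
       [-5.16983243e-03,  1.72592074e-01,  9.84979822e-01]])}
[0.15422704 0.63087673 0.23016537] [[-9.71380090e-01  2.37529651e-01 -6.20499804e-04]
 [ 2.37530390e-01  9.71378512e-01 -1.76069637e-03]
 [ 1.84522581e-04 -1.85769296e-03 -9.99998257e-01]] 0.08492737327572285 0.1
```

View pics/top0.png

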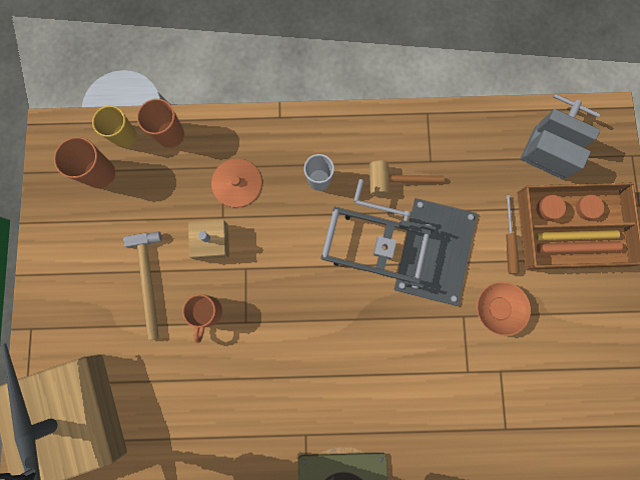

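View pics/scene0.png

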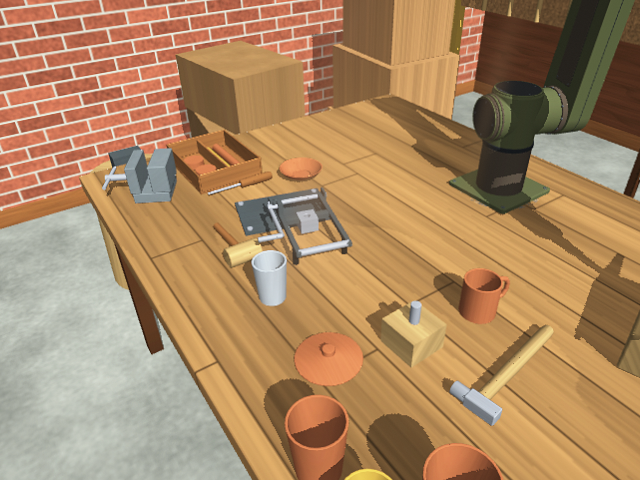

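The top view shows the spindle at (204,237), the frame bar from (337,211) to (325,258), the hub near (385,246), the foot bar from (361,181) to (357,202), and the base plate around (440,250).

Run:
```python
from h import *
a=cv2.imread('pics/top0.png')[165:290,310:470]; b=cv2.imread('pics/top0.png')[215:265,180:240]
cv2.imwrite('pics/topc.png',cv2.resize(a,None,fx=5,fy=4.8*1.0,interpolation=cv2.INTER_CUBIC)[:600])
d=np.load('pics/top0.npy'); P=cloud('top',d); ds=np.load('pics/scene0.npy'); S=cloud('scene',ds)
im=cv2.imread('pics/top0.png')
def show(n,C,m,zr):
    q=C[m]; q=q[(q[:,2]>zr[0])&(q[:,2]<zr[1])]; print(n,len(q),q.mean(0).round(4),q.min(0).round(4),q.max(0).round(4))
    return q
# spindle top (z=104) from both clouds
for n,C in(('top',P),('scene',S)):
    m=(C[...,0]>.2)&(C[...,0]<.7)&(C[...,1]>.2)&(C[...,1]<.5)
    mm=m&(C[...,2]>.098)&(C[...,2]<.11)
    nl,lab,st,ce=cv2.connectedComponentsWithStats(mm.astype(np.uint8))
    for k in range(1,nl):
        if st[k,4]>5: print(n,st[k],ce[k].round(1),C[lab==k].mean(0).round(4))
    # block top
    mm=m&(C[...,2]>.055)&(C[...,2]<.065); nl,lab,st,ce=cv2.connectedComponentsWithStats(mm.astype(np.uint8))
    for k in range(1,nl):
        if st[k,4]>100: print(n,'blk',st[k],C[lab==k].mean(0).round(4),cv2.minAreaRect((C[lab==k][:,:2]*1000).astype(np.float32)))
# stand points
for (u,v) in [(338,211),(331,234),(325,258),(385,246),(361,181),(357,202),(380,207),(408,213),(429,237),(418,285),(440,200)]:
    print((u,v),P[v,u].round(4))
```

```text
top [198 231   9   9  60] [201.6 234.9] [0.611  0.3095 0.1048]
top blk [ 188  220   37   37 1122] [0.6113 0.3097 0.0608] ((612.0255737304688, 310.5661926269531), (86.06292724609375, 86.34542083740234), 2.5954082012176514)
scene [410 300  11  11  90] [415.1 305. ] [0.6143 0.3091 0.1039]
scene blk [466 276  33  13 122] [0.4166 0.3014 0.0604] ((419.4259948730469, 302.9684143066406), (22.129356384277344, 63.80824279785156), 34.124305725097656)
scene blk [461 287  39  17 158] [0.4647 0.334  0.0599] ((460.9557189941406, 330.6070556640625), (31.32506561279297, 74.20901489257812), 33.109657287597656)
scene blk [ 381  301   65   46 1389] [0.6184 0.3132 0.0609] ((612.5762939453125, 306.88568115234375), (88.33032989501953, 87.8838882446289), 1.6487445831298828)
(338, 211) [ 0.6677 -0.0092  0.0615]
(331, 234) [0.612  0.0095 0.06  ]
(325, 258) [0.5545 0.0257 0.0596]
(385, 246) [ 0.5832 -0.1223  0.0317]
(361, 181) [ 0.7335 -0.0657  0.0877]
(357, 202) [ 0.6823 -0.0539  0.0881]
(380, 207) [ 0.6683 -0.1076  0.0891]
(408, 213) [ 0.6517 -0.1727  0.0895]
(429, 237) [ 0.6066 -0.2374  0.0046]
(418, 285) [ 0.4835 -0.1896  0.0687]
(440, 200) [ 0.7016 -0.2723  0.002 ]
```

View pics/topc.png

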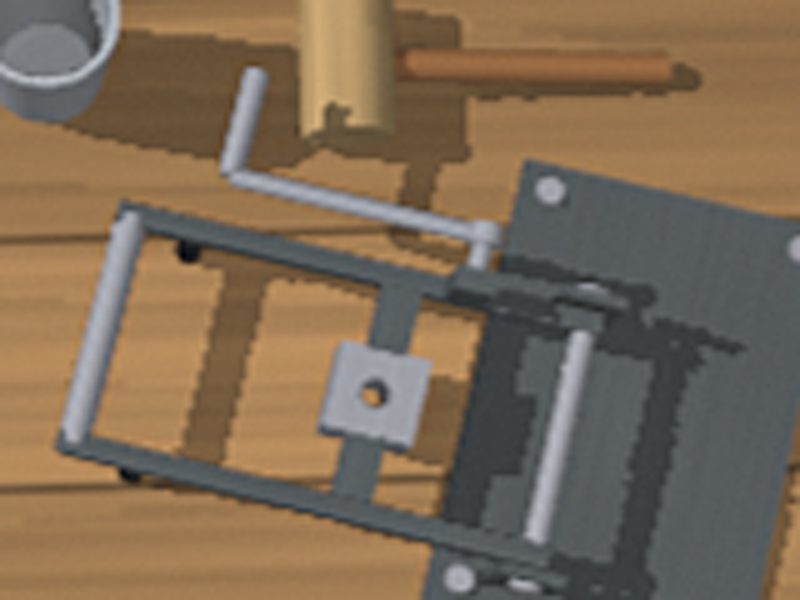

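The crop shows the hub hole at about (384.6,246.5) in full-picture pixels and the kickstand on the frame's far (+x) side. Next I fit the hub, bar and foot.

Run:
```python
from h import *
for c in('top','scene'):
    C=cloud(c,np.load(f'pics/{c}0.npy'))
    box=lambda x0,x1,y0,y1,z0,z1:(C[...,0]>x0)&(C[...,0]<x1)&(C[...,1]>y0)&(C[...,1]<y1)&(C[...,2]>z0)&(C[...,2]<z1)
    m=box(.54,.63,-.165,-.085,.0585,.066)
    nl,lab,st,ce=cv2.connectedComponentsWithStats(m.astype(np.uint8)); k=1+st[1:,4].argmax()
    q=C[lab==k]; print(c,'hub',st[k,4],q.mean(0).round(4),cv2.minAreaRect((q[:,:2]*1000).astype(np.float32)))
    m=box(.53,.69,-.03,.05,.058,.068); q=C[m]; print('bar',len(q),q.mean(0).round(4),cv2.minAreaRect((q[:,:2]*1000).astype(np.float32)))
    m=box(.63,.76,-.2,-.03,.082,.095); q=C[m]; f=q[(q[:,0]>.69)&(q[:,1]>-.085)]
    print('foot',len(f),f.mean(0).round(4),f.min(0).round(4),f.max(0).round(4),cv2.fitLine(f[:,:2].astype(np.float32),2,0,.01,.01).ravel())
    l=q[(q[:,0]<.688)&(q[:,1]>-.16)&(q[:,1]<-.065)]; print('leg',len(l),l.mean(0).round(4),cv2.fitLine(l[:,:2].astype(np.float32),2,0,.01,.01).ravel())
print('hole',at_z('top',384.6,246.5,.061))
for n,p in(('hi',(254.5,71)),('lo',(231,172)),('bar a',(128,222)),('bar b',(75,438)),('boxhing a',(582,335)),('b',(535,540))):
    print(n,at_z('top',310+(p[0]+.5)/5-.5,165+(p[1]+.5)/4.8-.5,.083 if len(n)==2 else .058))
```

```text
top hub 413 [ 0.5836 -0.1193  0.0615] ((586.4410400390625, -119.84272003173828), (45.457496643066406, 100.44648742675781), 71.37764739990234)
bar 434 [0.6026 0.0059 0.0616] ((608.5829467773438, -12.640193939208984), (69.10810852050781, 132.13800048828125), 74.38839721679688)
foot 97 [ 0.7145 -0.0581  0.0871] [ 0.6903 -0.0682  0.082 ] [ 0.7394 -0.0473  0.0923] [ 0.95759344 -0.2881228   0.7144807  -0.05809228]
leg 180 [ 0.6657 -0.1154  0.0871] [ 0.32956883  0.94413155  0.6657419  -0.11541396]
scene hub 315 [ 0.5848 -0.1193  0.0622] ((586.0420532226562, -120.234130859375), (51.63605880737305, 96.24031829833984), 79.56526184082031)
bar 364 [0.6074 0.0067 0.062 ] ((608.4002685546875, -12.277572631835938), (68.92825317382812, 132.27098083496094), 74.69624328613281)
foot 109 [ 0.7147 -0.0573  0.0872] [ 0.6902 -0.0694  0.0821] [ 0.74   -0.0446  0.0918] [ 0.95899504 -0.2834228   0.71465683 -0.0573086 ]
leg 109 [ 0.666  -0.1164  0.0882] [ 0.37202024  0.9282246   0.6660323  -0.11641395]
hole [ 0.57777621 -0.11732043  0.061     ]
hi [ 0.7388471  -0.06505385  0.083     ]
lo [ 0.68737629 -0.05162323  0.083     ]
bar a [ 0.66899424 -0.00258836  0.058     ]
bar b [0.55991143 0.02649671 0.058     ]
boxhing a [ 0.60460678 -0.21856251  0.058     ]
b [ 0.50287182 -0.18955601  0.058     ]
```

```bash
cat > go.py <<'E'
import sys,numpy as np; from station import get_state
s=get_state(); R=np.array(s['eef_rot']); d=np.array(list(map(float,sys.argv[1:4])))-s['position']
yaw=np.degrees(np.arctan2(R[0,1],R[1,1]))
print('t',round(s['time'],2),'pos',np.round(s['position'],4),'units',np.round(R.T@d*10,3),'spin',round((15.3-yaw)/180,4),'F',np.round(s['force'],1),'op',round(s['opening'],4),'g',round(s['grip_force'],1))
E
python3 -m pendant '[[-0.5,-0.2,0,0.0087],[-1,-0.4,0,0.0087],[-1,-0.4,0,0.0087]]' 1 30
for i in 1 2 3; do :; done
python3 -m pendant '[[-0.5,-0.2,0,0],[-1,-0.4,0,0],[-1,-0.4,0,0]]'
python3 -m pendant '[[-0.5,-0.2,0,0],[-1,-0.4,0,0],[-1,-0.4,0,0]]'
python3 -m pendant '[[-0.5,-0.2,0,0],[-1,-0.4,0,0],[-1,-0.4,0,0]]'
python3 -m pendant '[[-0.5,-0.2,0,0],[-1,-0.4,0,0],[-1,-0.4,0,0],[-1,-0.4,0,0]]'
python3 go.py .6125 .310 .13
```

```text
time: 0.4
position: [0.245, 0.5663, 0.2307]
eef_rot: [[-0.963, 0.268, 0.001], [0.268, 0.963, -0.002], [-0.001, -0.002, -1.0]]
force: [-0.3, 0.8, 0.7]
opening: 0.0856
grip_force: 0.0
time: 0.7
position: [0.3307, 0.5014, 0.2309]
eef_rot: [[-0.963, 0.268, 0.0], [0.268, 0.963, -0.001], [-0.001, -0.001, -1.0]]
force: [-1.0, -0.5, 0.1]
opening: 0.0852
grip_force: 0.0
time: 1.0
position: [0.4163, 0.4368, 0.231]
eef_rot: [[-0.963, 0.268, 0.0], [0.268, 0.963, -0.001], [-0.0, -0.001, -1.0]]
force: [-0.3, 0.5, -0.2]
opening: 0.0853
grip_force: 0.0
time: 1.3
position: [0.502, 0.3722, 0.2309]
eef_rot: [[-0.964, 0.267, 0.0], [0.267, 0.964, -0.001], [-0.0, -0.0, -1.0]]
force: [-0.6, 1.0, -0.3]
opening: 0.0857
grip_force: 0.0
time: 1.7
position: [0.5857, 0.3092, 0.2307]
eef_rot: [[-0.964, 0.265, -0.001], [0.265, 0.964, 0.0], [0.001, 0.0, -1.0]]
force: [-0.8, 0.7, -0.3]
opening: 0.0852
grip_force: 0.0
t 1.7 pos [0.5857 0.3092 0.2307] units [-0.258  0.079  1.006] spin -0.0005 F [-0.8  0.7 -0.3] op 0.0852 g 0.0
```

```bash
python3 -m pendant '[[-0.26,0.08,0.4,0],[-0.26,0.08,0.8,0],[-0.26,0.08,1,0],[-0.26,0.08,1,0]]' 0 >/dev/null
python3 go.py .6125 .310 .071
python3 -m pendant '[[0,0,0.3,0],[0,0,0.59,0],[0,0,0.59,0]]' >/dev/null; python3 go.py .6125 .310 .071
python3 -m pendant '[[0,0,0,0],[0,0,0,0],[0,0,0,0],[0,0,0,0],[0,0,0,0]]' -1 40 >/dev/null;python3 -m pendant '[[0,0,0,0],[0,0,0,0],[0,0,0,0]]' ; python3 go.py .6125 .310 .071
```

```text
t 2.1 pos [0.6083 0.3107 0.126 ] units [-0.046  0.007  0.55 ] spin 0.0007 F [-0.3 -0.4 -0.8] op 0.0425 g 0.0
t 2.4 pos [0.6095 0.3103 0.0693] units [-0.03   0.005 -0.017] spin 0.0005 F [-0.9  0.5 -1. ] op 0.0428 g 0.0
time: 3.2
position: [0.614, 0.3107, 0.0753]
eef_rot: [[-0.964, 0.264, 0.003], [0.264, 0.964, 0.002], [-0.002, 0.003, -1.0]]
force: [-2.9, 0.5, 6.7]
opening: 0.0186
grip_force: 40.0
t 3.2 pos [0.614  0.3107 0.0753] units [ 0.012 -0.011  0.043] spin -0.0001 F [-2.9  0.5  6.7] op 0.0186 g 40.0
```

```bash
python3 -m pendant '[[0,0,-0.2,0],[0,0,-0.4,0],[0,0,-0.7,0],[0,0,-1,0],[0,0,-1,0]]' >/dev/null
python3 -m pendant '[[0,0,-0.3,0],[0,0,-0.3,0],[0,0,-0.3,0]]'; python3 go.py .578 -.1173 .2
python3 - <<'E'
from h import *
snap('top','top1');i,d=snap('scene','sc1'); s=get_state(); p=s['position']; m=camera_model('scene')
q=np.array(m['rotation']).T@(p-m['eye']); u=m['cx']-m['fx']*q[0]/q[2]; v=m['cy']+m['fy']*q[1]/q[2]; print(u,v)
u,v=int(u),int(v); a=i[max(v-70,0):v+80,u-80:u+80,::-1]; cv2.imwrite('pics/sc1c.png',cv2.resize(a,None,fx=4,fy=4,interpolation=cv2.INTER_CUBIC))
E
```

```text
time: 4.0
position: [0.6129, 0.3097, 0.2018]
eef_rot: [[-0.964, 0.264, 0.001], [0.264, 0.964, 0.0], [-0.0, 0.0, -1.0]]
force: [0.4, 0.2, -2.2]
opening: 0.0185
grip_force: 39.4
t 4.0 pos [0.6129 0.3097 0.2018] units [-0.791 -4.211  0.017] spin -0.0001 F [ 0.4  0.2 -2.2] op 0.0185 g 39.4
420.8600444803614 262.9299755476396
```

View pics/sc1c.png

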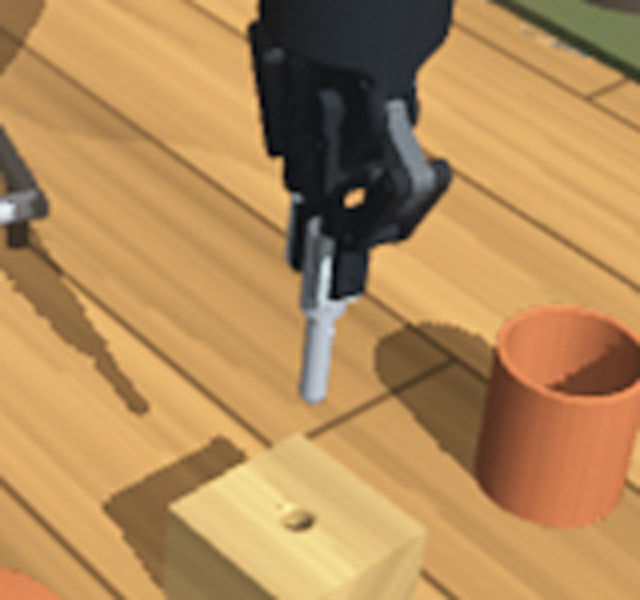

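The spindle hangs from the fingers, shank from about (320,310) to (313,400) in the crop. Next I measure where its axis lies relative to the TCP.

```bash
cat > sh.py <<'E'
from h import *
# 2D: shank edge midpoints in scene image, triangulated on the plane through TCP facing the camera
import sys
def shank(tag):
    i=cv2.imread(f'pics/{tag}.png'); d=np.load(f'pics/{tag}.npy'); C=cloud('scene',d); s=get_state(); p=np.array(s['position'])
    m=(np.hypot(C[...,0]-p[0],C[...,1]-p[1])<.02)&(C[...,2]>p[2]-.075)&(C[...,2]<p[2]-.01)
    e=np.array(camera_model('scene')['eye']); 
    for z0 in np.arange(p[2]-.07,p[2],.01):
        mm=m&(abs(C[...,2]-z0)<.005)
        if mm.sum()<4: continue
        v,u=np.nonzero(mm); q=C[mm]; c=q.mean(0); h=(c-e)*[1,1,0]; h/=np.linalg.norm(h)
        w=np.median(np.bincount(v-v.min()))
        ax=c+h*.0047  # mean of visible half-cylinder to axis
        print('z-tcp',round(z0-p[2],3),mm.sum(),'wpx',w,'axis-tcp mm',((ax-p)[:2]*1000).round(1))
shank(sys.argv[1])
E
python3 sh.py sc1
```

```text
z-tcp -0.06 20 wpx 5.0 axis-tcp mm [-0.9 -3. ]
z-tcp -0.05 28 wpx 5.5 axis-tcp mm [-1.2 -2.2]
z-tcp -0.04 36 wpx 7.0 axis-tcp mm [-0.9 -2.9]
z-tcp -0.03 26 wpx 6.0 axis-tcp mm [-1.3 -2.2]
z-tcp -0.02 28 wpx 7.0 axis-tcp mm [-0.4 -2.3]
z-tcp -0.01 18 wpx 2.5 axis-tcp mm [ 0.9 -2.2]
```

```bash
python3 -m pendant '[[-0.1,-0.3,0,0],[-0.2,-0.6,0,0],[-0.2,-1,0,0],[-0.2,-1,0,0]]' >/dev/null
python3 -m pendant '[[-0.1,-0.4,0,0],[-0.2,-0.8,0,0],[-0.2,-1,0,0],[-0.2,-1,0,0]]' >/dev/null
python3 -m pendant '[[-0.1,-0.4,0,0],[-0.2,-0.8,0,0],[-0.2,-1,0,0],[-0.2,-1,0,0]]' >/dev/null
python3 -m pendant '[[-0.1,-0.4,0,0],[-0.2,-0.8,0,0],[-0.2,-1,0,0],[-0.2,-1,0,0]]' >/dev/null
python3 -m pendant '[[0,-0.2,0.2,0],[0,-0.2,0.4,0],[0,-0.2,0.5,0],[0,-0.2,0.5,0],[0,-0.2,0.5,0]]' >/dev/null
python3 go.py .5785 -.1168 .147
python3 - <<'E'
from h import *
snap('top','top2');i,d=snap('scene','sc2')
a=i[170:290,230:390,::-1]; cv2.imwrite('pics/sc2c.png',cv2.resize(a,None,fx=5,fy=5,interpolation=cv2.INTER_CUBIC))
E
python3 sh.py sc2
```

```text
t 6.2 pos [ 0.5796 -0.1153  0.1526] units [ 0.007 -0.017  0.056] spin 0.0004 F [ 0.5  0.1 -2. ] op 0.0188 g 40.0
z-tcp -0.06 15 wpx 4.0 axis-tcp mm [-2.9 -2.7]
z-tcp -0.05 18 wpx 5.0 axis-tcp mm [-2.9 -1.8]
z-tcp -0.04 16 wpx 5.0 axis-tcp mm [-2.8 -1.5]
z-tcp -0.03 20 wpx 5.0 axis-tcp mm [-3.6 -0.5]
z-tcp -0.02 17 wpx 4.5 axis-tcp mm [-4.  -1.9]
z-tcp -0.01 11 wpx 3.0 axis-tcp mm [-2.   0.3]
```

View pics/sc2c.png

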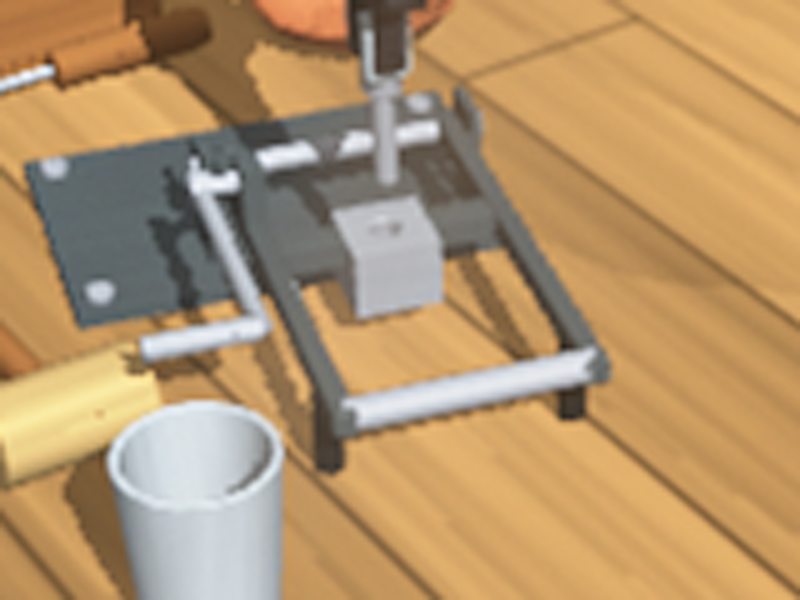

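The crop shows the spindle tip at (388,185) just above the hub hole at (386,229); in full-picture pixels the hole is at (306.8,215.4).

Run:
```python
from h import *
p=np.array(get_state()['position']); print(p)
print('scene hole',at_z('scene',306.8,215.4,.061))
def proj(c,X):
    m=camera_model(c); q=np.array(m['rotation']).T@(X-m['eye']); a=np.array([q[0],-q[1]])/-q[2]; a=a*(1+m['k1']*a@a)
    return m['fx']*a[0]+m['cx'],m['fy']*a[1]+m['cy']
for z in(.085,.095,.105,.115,.125): print(z,np.round(proj('scene',np.array([p[0],p[1],z])),2))
im=cv2.imread('pics/sc2.png'); g=cv2.cvtColor(im,cv2.COLOR_BGR2GRAY)
for v in range(188,209): print(v,g[v,300:314])
```

```text
[ 0.58010806 -0.11596205  0.15364778]
scene hole [ 0.57923749 -0.11857182  0.061     ]
0.085 [306.67 207.67]
0.095 [306.5  204.16]
0.105 [306.33 200.61]
0.115 [306.16 197.03]
0.125 [305.99 193.41]
188 [156 155 145 133 152 173 179 180 177 162 147 143 155 160]
189 [158 157 155 149 151 158 171 167 146 132 128 153 182 183]
190 [147 143 137 127 132 154 175 172 139 112 111 152 189 196]
191 [121 119 113 104 124 161 179 185 158 119 108 126 164 186]
192 [111 111 111 105 123 159 178 183 162 125 111 115 130 146]
193 [110 112 113 106 123 157 179 184 163 126 110 111 108 107]
194 [111 111 112 108 123 156 177 184 163 131 125 139 162 175]
195 [107 107 108 109 122 153 177 183 169 173 190 197 211 222]
196 [184 186 177 167 142 149 175 182 176 206 233 231 228 223]
197 [223 225 223 224 182 146 174 183 179 201 223 219 212 202]
198 [232 228 223 224 186 143 174 183 178 177 182 170 155 143]
199 [221 213 201 194 159 142 172 183 176 146 122 111  96  87]
200 [172 158 149 138 125 143 173 182 179 133  78  84  85  87]
201 [112 102  94  84 102 144 172 183 179 134  82  87  88  88]
202 [ 82  84  85  84  99 140 172 183 180 134  82  85  88  88]
203 [ 85  85  85  84  93 135 172 183 180 141  99  94  86  88]
204 [ 84  95 104 102 104 134 171 184 182 146 112 110  96  87]
205 [102 110 117 115 111 136 170 185 185 149 112 115 110  96]
206 [116 116 116 115 114 124 149 165 159 129 112 113 115 102]
207 [116 115 114 113 113 112 120 129 122 111 113 114 114 110]
208 [114 114 113 113 114 113 113 115 114 112 112 110 118 119]
```

```bash
python3 -m pendant '[[0,-0.025,0,0],[0,-0.025,0.1,0],[0,-0.025,0.2,0],[0,-0.025,0.25,0],[0,-0.025,0.25,0]]' >/dev/null; python3 go.py .579 -.118 .077
python3 -m pendant '[[0,0,0.05,0],[0,0,0.1,0],[0,0,0.15,0],[0,0,0.15,0]]'|grep force; python3 go.py .579 -.118 .077
```

```text
t 6.8 pos [ 0.5779 -0.1187  0.1258] units [-0.009  0.009  0.488] spin -0.0001 F [ 0.9  1.  -0.9] op 0.0187 g 40.1
force: [3.4, 0.3, -3.5]
grip_force: 39.7
t 7.2 pos [ 0.5786 -0.1187  0.1116] units [-0.002  0.007  0.346] spin -0.0 F [ 3.4  0.3 -3.5] op 0.0185 g 39.7
```

```bash
python3 -m pendant '[[-0.01,0,0.1,0],[-0.01,0,0.2,0],[-0.01,0,0.28,0],[-0.01,0,0.28,0]]'|grep force; python3 go.py .579 -.118 .077
python3 -m pendant '[[0,0,0.03,0],[0,0,0.05,0],[0,0,0.05,0]]'|grep force; python3 go.py .579 -.118 .077
```

```text
force: [2.3, 1.8, -3.7]
grip_force: 39.8
t 7.6 pos [ 0.5788 -0.1188  0.0823] units [0.001 0.008 0.053] spin -0.0001 F [ 2.3  1.8 -3.7] op 0.0189 g 39.8
force: [1.2, 1.0, -2.6]
grip_force: 39.9
t 7.9 pos [ 0.5793 -0.1192  0.0791] units [0.006 0.011 0.021] spin -0.0 F [ 1.2  1.  -2.6] op 0.0186 g 39.9
```

```bash
python3 -m pendant '[[0,0,0.02,0],[0,0,0.02,0]]'|grep force; python3 go.py .579 -.118 .077
python3 -m pendant '[[0,0,0,0],[0,0,0,0],[0,0,0,0],[0,0,0,0]]' -0.2 >/dev/null; python3 go.py .579 -.118 .077
python3 -m pendant '[[0,0,-0.1,0],[0,0,-0.3,0],[0,0,-0.6,0],[0,0,-0.9,0],[0,0,-0.9,0]]' ; python3 go.py .714 -.0575 .15
python3 - <<'E'
from h import *
i,d=snap('scene','sc3'); C=cloud('scene',d); m=(np.hypot(C[...,0]-.579,C[...,1]+.118)<.02)&(C[...,2]>.07)&(C[...,2]<.115)
z=C[m][:,2]; print('head top z',np.sort(z)[-8:])
E
```

```text
force: [0.8, 1.4, -1.3]
grip_force: 39.9
t 8.1 pos [ 0.5793 -0.1193  0.0772] units [0.007 0.011 0.002] spin -0.0 F [ 0.8  1.4 -1.3] op 0.0185 g 39.9
t 8.5 pos [ 0.5794 -0.1193  0.0775] units [0.007 0.011 0.005] spin -0.0 F [-1.1  0.2 -0.5] op 0.0341 g 0.0
time: 9.0
position: [0.5826, -0.1202, 0.1741]
eef_rot: [[-0.964, 0.264, 0.01], [0.264, 0.965, -0.003], [-0.011, -0.0, -1.0]]
force: [-0.8, 0.5, 0.7]
opening: 0.0342
grip_force: 0.0
t 9.0 pos [ 0.5826 -0.1202  0.1741] units [-1.099  0.951  0.253] spin -0.0 F [-0.8  0.5  0.7] op 0.0342 g 0.0
head top z [0.10706681 0.10744545 0.10751144 0.10762482 0.10768503 0.10780577
 0.10808454 0.10831033]
```

```bash
python3 -m pendant '[[-0.3,0.3,0,0],[-0.6,0.6,0,0],[-1,0.9,0,0],[-1,0.95,0,0],[-1,0.95,0,0]]' -0.4 >/dev/null; python3 go.py .714 -.0585 .064
python3 - <<'E'
from h import *
i,d=snap('scene','sc4'); C=cloud('scene',d)
m=(np.hypot(C[...,0]-.579,C[...,1]+.118)<.02)&(C[...,2]>.1)&(C[...,2]<.115); q=C[m]; print('head',len(q),q.mean(0).round(4),np.sort(q[:,2]).round(4)[::4])
C=cloud('top',np.load('pics/top0.npy'))
m=(np.hypot(C[...,0]-.579,C[...,1]+.118)<.03)
R=np.array(get_state()['eef_rot']); rel=(C-np.array([.714,-.0585,0]))@np.array([[.264,-.964],[.964,.264],[0,0]])  # frame x, outward? 
m=(rel[...,0]<0)&(rel[...,0]>-.06)&(abs(rel[...,1])<.03)&(C[...,2]<.075)&(C[...,2]>.01)
print('mallet: frame-x offset max',rel[m][:,0].max(),'height',np.percentile(C[m][:,2],[50,95]))
E
```

```text
t 9.55 pos [ 0.7006 -0.0528  0.165 ] units [-0.148 -0.019  1.009] spin 0.0005 F [ 0.  -0.5 -0.4] op 0.0257 g 0.0
head 42 [ 0.5792 -0.117   0.1048] [0.1003 0.1013 0.103  0.104  0.1045 0.1051 0.1058 0.1063 0.1067 0.1073
 0.108 ]
mallet: frame-x offset max -0.02717122879891081 height [0.0399204  0.04990452]
```

```bash
python3 -m pendant '[[-0.1,-0.02,0,0],[-0.1,-0.02,0.3,0],[-0.1,-0.02,0.6,0],[-0.1,-0.02,0.9,0],[-0.1,-0.02,0.9,0]]' >/dev/null; python3 go.py .714 -.0585 .064
python3 - <<'E'
from h import *
i,d=snap('scene','sc5'); a=i[150:270,210:370,::-1]; cv2.imwrite('pics/sc5c.png',cv2.resize(a,None,fx=5,fy=5,interpolation=cv2.INTER_CUBIC))
E
```

```text
t 10.1 pos [ 0.7059 -0.0592  0.072 ] units [-0.077  0.028  0.079] spin -0.0005 F [-0.7  1.  -1.1] op 0.0257 g 0.0
```

View pics/sc5c.png

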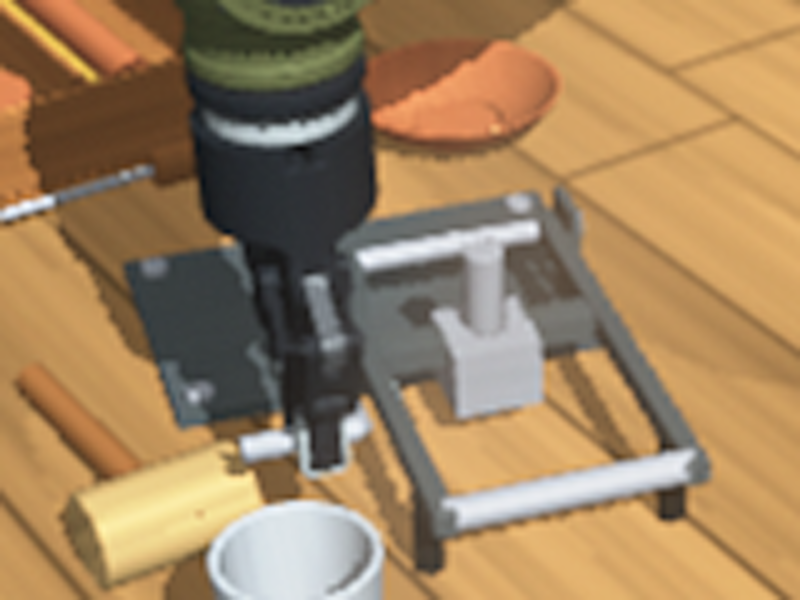

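The picture shows the spindle seated on the hub at (487,330) and the fingers straddling the foot bar at about (325,445). I now grip lightly.

```bash
python3 -m pendant '[[-0.07,0.02,0.06,0],[-0.07,0.02,0.06,0]]' >/dev/null;python3 -m pendant '[[0,0,0,0],[0,0,0,0],[0,0,0,0],[0,0,0,0],[0,0,0,0]]' -1 20 >/dev/null; python3 go.py .714 -.0585 .064
python3 - <<'E'
import numpy as np
# arc of foot about pivot in frame (x forward = +tool y, z up = -tool z), radius 124
for a in np.arange(0,2.0,.2): print(round(a,2),'y',round(1.24*(np.cos(a)-1),3),'z',round(-1.24*np.sin(a),3))
E
```

```text
t 10.85 pos [ 0.7183 -0.0601  0.0732] units [0.046 0.004 0.092] spin -0.0001 F [-0.1 -5.   1.5] op 0.0107 g 21.7
0.0 y 0.0 z -0.0
0.2 y -0.025 z -0.246
0.4 y -0.098 z -0.483
0.6 y -0.217 z -0.7
0.8 y -0.376 z -0.89
1.0 y -0.57 z -1.043
1.2 y -0.791 z -1.156
1.4 y -1.029 z -1.222
1.6 y -1.276 z -1.239
1.8 y -1.522 z -1.208
```

```bash
python3 go.py .714 -.0585 .064; python3 -m pendant '[[0,0,0,0],[0,0,0,0],[0,0,0,0]]' -0.5 >/dev/null; python3 go.py .714 -.0585 .064; python3 -m pendant '[[0,0,0.08,0],[0,0,0.08,0],[0,0,0.08,0]]'  >/dev/null; python3 go.py .714 -.0585 .064
```

```text
t 10.85 pos [ 0.7183 -0.0601  0.0732] units [0.046 0.004 0.092] spin -0.0001 F [-0.1 -5.   1.5] op 0.0107 g 21.7
t 11.15 pos [ 0.7174 -0.058   0.0715] units [ 0.031 -0.014  0.075] spin 0.0001 F [ 0.8  0.3 -1.1] op 0.0213 g 0.0
t 11.45 pos [ 0.7168 -0.0582  0.0623] units [ 0.026 -0.011 -0.017] spin 0.0 F [-0.5  0.   0. ] op 0.0219 g 0.0
```

```bash
python3 -m pendant '[[0.02,-0.02,0,0],[0.02,-0.02,0,0]]' >/dev/null; python3 -m pendant '[[0,0,0,0],[0,0,0,0],[0,0,0,0],[0,0,0,0],[0,0,0,0]]' -1 20 >/dev/null; python3 go.py .714 -.0585 .064
python3 -m pendant '[[0,0,-0.1,0],[0,-0.025,-0.25,0],[0,-0.055,-0.36,0],[0,-0.1,-0.48,0],[0,-0.1,-0.48,0]]'; python3 go.py .714 -.0585 .064
```

```text
t 12.15 pos [ 0.7151 -0.0594  0.0635] units [ 0.013  0.006 -0.005] spin -0.0 F [-0.1  3.5  1.1] op 0.0112 g 21.0
time: 12.65
position: [0.7125, -0.0685, 0.1139]
eef_rot: [[-0.964, 0.264, 0.001], [0.264, 0.964, 0.002], [-0.0, 0.002, -1.0]]
force: [-0.9, 7.1, 1.1]
opening: 0.0111
grip_force: 20.3
t 12.65 pos [ 0.7125 -0.0685  0.1139] units [0.012 0.099 0.499] spin -0.0001 F [-0.9  7.1  1.1] op 0.0111 g 20.3
```

```bash
python3 -m pendant '[[0,-0.04,-0.11,0],[0,-0.10,-0.217,0],[0,-0.18,-0.32,0],[0,-0.26,-0.407,0],[0,-0.26,-0.407,0]]' |grep -A1 -E "pos|forc"
python3 -m pendant '[[0,-0.095,-0.08,0],[0,-0.194,-0.153,0],[0,-0.3,-0.21,0],[0,-0.415,-0.266,0],[0,-0.415,-0.266,0]]' |grep -A1 -E "pos|forc"
```

```text
position: [0.7055, -0.0936, 0.1554]
eef_rot: [[-0.964, 0.264, 0.001], [0.264, 0.964, 0.003], [-0.0, 0.003, -1.0]]
force: [-2.0, 8.7, 5.7]
opening: 0.0112
grip_force: 19.9
position: [0.6943, -0.1346, 0.1831]
eef_rot: [[-0.964, 0.265, 0.001], [0.265, 0.964, 0.001], [-0.001, 0.002, -1.0]]
force: [-5.8, 6.6, 11.0]
opening: 0.0114
grip_force: 20.5
```

```bash
python3 -m pendant '[[0,-0.1,-0.06,0],[0,-0.22,-0.1,0],[0,-0.34,-0.115,0],[0,-0.46,-0.115,0],[0,-0.46,-0.115,0]]' |grep -A1 -E "pos|forc"
python3 -m pendant '[[0,-0.12,0.015,0],[0,-0.24,0.04,0],[0,-0.36,0.08,0],[0,-0.36,0.08,0]]' |grep -A1 -E "pos|forc"
```

```text
position: [0.6811, -0.1813, 0.1915]
eef_rot: [[-0.964, 0.266, -0.002], [0.266, 0.964, -0.001], [0.001, -0.002, -1.0]]
force: [-5.4, 2.8, 6.2]
opening: 0.0112
grip_force: 20.5
position: [0.6709, -0.2171, 0.183]
eef_rot: [[-0.964, 0.266, -0.003], [0.266, 0.964, -0.003], [0.002, -0.004, -1.0]]
force: [-6.2, -1.6, 6.6]
opening: 0.0109
grip_force: 21.2
```

```bash
python3 -m pendant '[[0,-0.1,0.03,0],[0,-0.21,0.09,0],[0,-0.317,0.16,0],[0,-0.41,0.23,0],[0,-0.5,0.32,0]]' |grep -A1 -E "pos|forc"
python3 -m pendant '[[0,0,0,0],[0,0,0,0],[0,0,0,0],[0,0,0,0]]' -0.4 |grep -A1 -E "pos|forc"
python3 -m pendant '[[0,0,-0.3,0],[0,0,-0.7,0],[0,0,-1,0],[0,0,-1,0]]' |grep -A1 -E "pos|forc"
python3 - <<'E'
from h import *
i,d=snap('scene','sc6'); a=i[130:250,210:370,::-1]; cv2.imwrite('pics/sc6c.png',cv2.resize(a,None,fx=5,fy=5,interpolation=cv2.INTER_CUBIC))
E
python3 go.py .616 .0115 .16
```

```text
position: [0.6575, -0.2639, 0.1499]
eef_rot: [[-0.964, 0.265, -0.004], [0.265, 0.964, -0.001], [0.004, -0.002, -1.0]]
force: [-6.2, 1.6, 1.7]
opening: 0.0114
grip_force: 21.9
position: [0.6598, -0.2621, 0.1508]
eef_rot: [[-0.965, 0.264, 0.001], [0.264, 0.965, -0.001], [-0.001, -0.001, -1.0]]
force: [-1.6, -0.6, 0.7]
opening: 0.0256
grip_force: 0.8
position: [0.6627, -0.2626, 0.2584]
eef_rot: [[-0.965, 0.263, 0.012], [0.263, 0.965, -0.005], [-0.013, -0.002, -1.0]]
force: [0.2, -0.5, 0.1]
opening: 0.0255
grip_force: 0.0
t 15.9 pos [ 0.6616 -0.2621  0.2551] units [1.168 2.521 0.938] spin 0.0002 F [-0.1  0.   0.5] op 0.0257 g 0.0
```

View pics/sc6c.png

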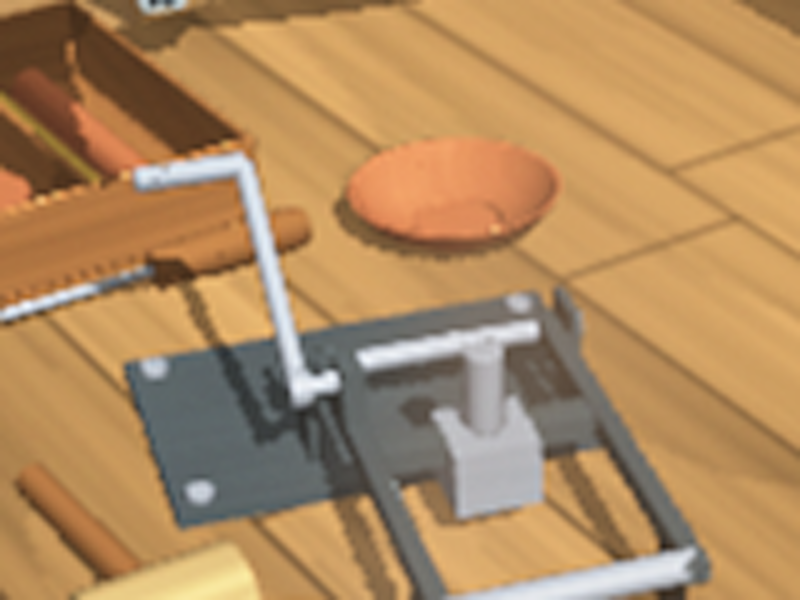

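The kickstand now leans to the hinge side, foot bar at about (190,170), and the spindle is still seated. I check its angle from depth while moving to the top bar.

```bash
python3 - <<'E'
from h import *
C=cloud('scene',np.load('pics/sc6.npy')); x=np.array([.264,.964,0])
H=np.array([.5793,-.119,0])-.09*x; 
y=np.array([-.964,.264,0]); fx=(C-H)@x; fy=(C-H)@y
m=(fy<-.095)&(fy>-.145)&(fx<.03)&(fx>-.12)&(C[...,2]>.12)&(C[...,2]<.2)
q=np.c_[fx[m],fy[m],C[m][:,2]]; c=np.median(q,0); print(m.sum(),c,'angle',np.arctan2(c[2]-.004-.083,c[0]-.003-.06))
E
python3 -m pendant '[[0.2,0.4,0,0],[0.4,0.8,0,0],[0.4,1,0,0],[0.4,1,0,0]]' >/dev/null
python3 -m pendant '[[0.2,0.4,0,0],[0.4,0.8,0,0],[0.4,1,0,0],[0.4,1,0,0]]' >/dev/null
python3 -m pendant '[[0.2,0.3,0,0],[0.36,0.52,0,0],[0.36,0.52,0,0],[0.36,0.52,0,0]]' -0.3 >/dev/null
python3 go.py .6155 .0112 .036
```

```text
84 [-0.03799409 -0.11696238  0.1624239 ] angle 2.500133103958575
t 17.1 pos [0.6143 0.0108 0.2496] units [-0.011  0.009  2.136] spin -0.0001 F [ 0.4 -1.1  0.2] op 0.03 g 0.0
```

```bash
python3 -m pendant '[[-0.01,0,0.4,0],[-0.01,0,0.8,0],[-0.01,0,1,0],[-0.01,0,1,0]]' >/dev/null
python3 -m pendant '[[0,0,0.3,0],[0,0,0.6,0],[0,0,0.8,0],[0,0,0.8,0]]' |grep forc;python3 go.py .615 .0112 .036
python3 -m pendant '[[0,0,0.2,0],[0,0,0.3,0],[0,0,0.3,0],[0,0,0.3,0]]' |grep forc;python3 go.py .615 .0112 .036
```

```text
force: [0.1, 0.2, -0.7]
grip_force: 0.0
t 17.9 pos [0.614  0.0104 0.068 ] units [-0.009  0.01   0.32 ] spin -0.0004 F [ 0.1  0.2 -0.7] op 0.0299 g 0.0
force: [0.6, -0.4, -0.4]
grip_force: 0.0
t 18.3 pos [0.616  0.0112 0.0414] units [ 0.01  -0.003  0.054] spin -0.0001 F [ 0.6 -0.4 -0.4] op 0.0299 g 0.0
```

```bash
python3 -m pendant '[[0,0,0,0],[0,0,0,0],[0,0,0,0],[0,0,0,0],[0,0,0,0]]' -1 25 >/dev/null;python3 go.py .615 .0112 .036
python3 - <<'E'
import numpy as np
a0=0
for a1 in(.36,.72,1.04,1.3,1.48,1.57):
    print(a0,'->',a1,[[0,round(2.25*(np.cos(a)-np.cos(a0)),2),round(-2.25*(np.sin(a)-np.sin(a0)),2),0] for a in a0+(a1-a0)*np.arange(1,5)/4]); a0=a1
E
```

```text
t 18.8 pos [0.6162 0.0113 0.0412] units [ 0.012 -0.004  0.052] spin -0.0 F [ 0.9 -1.9  3.8] op 0.0148 g 26.2
0 -> 0.36 [[0, np.float64(-0.01), np.float64(-0.2), 0], [0, np.float64(-0.04), np.float64(-0.4), 0], [0, np.float64(-0.08), np.float64(-0.6), 0], [0, np.float64(-0.14), np.float64(-0.79), 0]]
0.36 -> 0.72 [[0, np.float64(-0.08), np.float64(-0.19), 0], [0, np.float64(-0.18), np.float64(-0.36), 0], [0, np.float64(-0.29), np.float64(-0.53), 0], [0, np.float64(-0.41), np.float64(-0.69), 0]]
0.72 -> 1.04 [[0, np.float64(-0.12), np.float64(-0.13), 0], [0, np.float64(-0.26), np.float64(-0.25), 0], [0, np.float64(-0.4), np.float64(-0.36), 0], [0, np.float64(-0.55), np.float64(-0.46), 0]]
1.04 -> 1.3 [[0, np.float64(-0.13), np.float64(-0.07), 0], [0, np.float64(-0.26), np.float64(-0.13), 0], [0, np.float64(-0.4), np.float64(-0.18), 0], [0, np.float64(-0.54), np.float64(-0.23), 0]]
1.3 -> 1.48 [[0, np.float64(-0.1), np.float64(-0.02), 0], [0, np.float64(-0.2), np.float64(-0.05), 0], [0, np.float64(-0.3), np.float64(-0.06), 0], [0, np.float64(-0.4), np.float64(-0.07), 0]]
1.48 -> 1.57 [[0, np.float64(-0.05), np.float64(-0.0), 0], [0, np.float64(-0.1), np.float64(-0.01), 0], [0, np.float64(-0.15), np.float64(-0.01), 0], [0, np.float64(-0.2), np.float64(-0.01), 0]]
```

```bash
python3 -m pendant '[[0,0,0.05,0],[0,0,0.05,0],[0,0,0.05,0]]' -0.5 >/dev/null; python3 -m pendant '[[0,0,0,0],[0,0,0,0],[0,0,0,0],[0,0,0,0]]' -1 25 >/dev/null;python3 go.py .615 .0112 .036
python3 -m pendant '[[0,0,-0.1,0],[0,-0.01,-0.2,0],[0,-0.025,-0.3,0],[0,-0.04,-0.4,0],[0,-0.05,-0.47,0]]' |grep -A1 -E "pos|forc"
python3 - <<'E'
import numpy as np
a0=.21
for a1 in(.45,.7,.95,1.2,1.4,1.55):
    print(a0,'->',a1,[[0,float(round(2.25*(np.cos(a)-np.cos(a0)),3)),float(round(-2.25*(np.sin(a)-np.sin(a0)),3)),0] for a in a0+(a1-a0)*np.arange(1,6)/5]); a0=a1
E
```

```text
t 19.5 pos [0.6143 0.0118 0.0345] units [-0.008 -0.004 -0.015] spin -0.0001 F [-1.7  1.3 -1.9] op 0.015 g 24.6
position: [0.6131, 0.0073, 0.083]
eef_rot: [[-0.965, 0.264, -0.002], [0.264, 0.965, 0.001], [0.002, 0.001, -1.0]]
force: [-1.5, 3.4, -5.4]
opening: 0.0152
grip_force: 24.5
0.21 -> 0.45 [[0, -0.025, -0.105, 0], [0, -0.055, -0.209, 0], [0, -0.09, -0.311, 0], [0, -0.13, -0.411, 0], [0, -0.175, -0.51, 0]]
0.45 -> 0.7 [[0, -0.051, -0.1, 0], [0, -0.108, -0.197, 0], [0, -0.169, -0.292, 0], [0, -0.235, -0.383, 0], [0, -0.305, -0.471, 0]]
0.7 -> 0.95 [[0, -0.075, -0.084, 0], [0, -0.153, -0.165, 0], [0, -0.236, -0.241, 0], [0, -0.322, -0.313, 0], [0, -0.412, -0.381, 0]]
0.95 -> 1.2 [[0, -0.093, -0.063, 0], [0, -0.189, -0.122, 0], [0, -0.288, -0.175, 0], [0, -0.39, -0.224, 0], [0, -0.493, -0.267, 0]]
1.2 -> 1.4 [[0, -0.085, -0.031, 0], [0, -0.17, -0.058, 0], [0, -0.257, -0.083, 0], [0, -0.345, -0.103, 0], [0, -0.433, -0.12, 0]]
1.4 -> 1.55 [[0, -0.067, -0.01, 0], [0, -0.134, -0.019, 0], [0, -0.201, -0.025, 0], [0, -0.268, -0.03, 0], [0, -0.336, -0.032, 0]]
```

```bash
python3 -m pendant '[[0,-0.025,-0.105,0],[0,-0.055,-0.21,0],[0,-0.09,-0.31,0],[0,-0.13,-0.41,0],[0,-0.175,-0.51,0]]' |grep -A1 -E "pos|forc"
python3 -m pendant '[[0,-0.05,-0.1,0],[0,-0.11,-0.2,0],[0,-0.17,-0.29,0],[0,-0.235,-0.38,0],[0,-0.305,-0.47,0]]' |grep -A1 -E "pos|forc"
python3 -m pendant '[[0,-0.075,-0.085,0],[0,-0.15,-0.165,0],[0,-0.235,-0.24,0],[0,-0.32,-0.31,0],[0,-0.41,-0.38,0]]' |grep -A1 -E "pos|forc"
```

```text
position: [0.6086, -0.0086, 0.1341]
eef_rot: [[-0.965, 0.264, -0.001], [0.264, 0.965, 0.004], [0.002, 0.003, -1.0]]
force: [-1.7, 7.8, -4.3]
opening: 0.0148
grip_force: 24.5
position: [0.6006, -0.0367, 0.1823]
eef_rot: [[-0.965, 0.263, -0.001], [0.263, 0.965, 0.006], [0.002, 0.006, -1.0]]
force: [-5.0, 12.6, 0.6]
opening: 0.0152
grip_force: 24.4
position: [0.5898, -0.0751, 0.2224]
eef_rot: [[-0.965, 0.263, -0.0], [0.263, 0.965, 0.009], [0.002, 0.009, -1.0]]
force: [-8.2, 17.2, 8.2]
opening: 0.0149
grip_force: 24.3
```

```bash
python3 -m pendant '[[0,-0.07,-0.08,0],[0,-0.16,-0.15,0],[0,-0.26,-0.21,0],[0,-0.36,-0.26,0],[0,-0.465,-0.3,0]]' |grep -A1 -E "pos|forc"; python3 go.py .555 -.206 .26
```

```text
position: [0.5768, -0.122, 0.2516]
eef_rot: [[-0.965, 0.263, -0.001], [0.263, 0.965, 0.005], [0.003, 0.004, -1.0]]
force: [-6.9, 11.9, 8.5]
opening: 0.0147
grip_force: 25.9
t 22.0 pos [ 0.5768 -0.122   0.2516] units [-0.01  -0.868 -0.088] spin 0.0002 F [-6.9 11.9  8.5] op 0.0147 g 25.9
```

```bash
python3 - <<'E'
from h import *
i,d=snap('scene','sc7'); a=i[90:210,230:390,::-1]; cv2.imwrite('pics/sc7c.png',cv2.resize(a,None,fx=5,fy=5,interpolation=cv2.INTER_CUBIC))
C=cloud('scene',d); x=np.array([.264,.964,0]); H=np.array([.5793,-.119,0])-.09*x; y=np.array([-.964,.264,0])
fx=(C-H)@x; fy=(C-H)@y; g=i.astype(int); s=g.max(2)-g.min(2)
for lo,hi in((-.05,-.025),(.025,.05)):
    m=(fy>lo)&(fy<hi)&(fx>.04)&(fx<.13)&(C[...,2]>.2)&(C[...,2]<.3); print(m.sum(),np.median(fx[m]),np.median(C[m][:,2]))
E
python3 go.py .555 -.206 .26
```

```text
71 0.09056410266424232 0.2676004173839297
71 0.09080848189274333 0.2674210054262103
t 22.05 pos [ 0.5765 -0.1236  0.2523] units [-0.01  -0.851 -0.079] spin -0.0001 F [-10.    9.8   6.1] op 0.0148 g 25.5
```

View pics/sc7c.png

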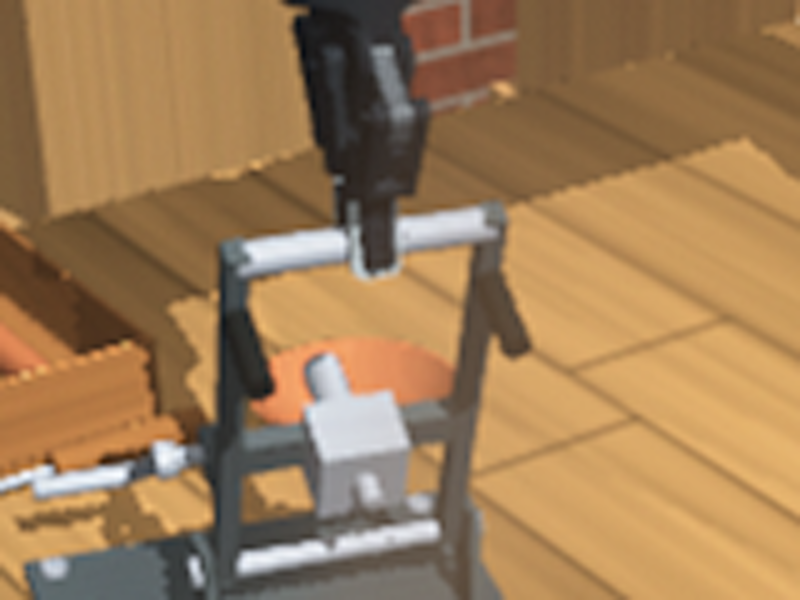

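The bar is still held between the fingers at (375,240), and the spindle is in the hub with its shoulder seated. The bar sits about 12 mm above the TCP and the frame is at about 1.18 rad, so I continue the arc.

```bash
python3 -m pendant '[[0,-0.08,-0.03,0],[0,-0.16,-0.05,0],[0,-0.24,-0.07,0],[0,-0.32,-0.09,0],[0,-0.4,-0.1,0]]' |grep -A1 -E "pos|forc"; python3 -m pendant '[[0,-0.08,-0.01,0],[0,-0.16,-0.02,0],[0,-0.24,-0.025,0],[0,-0.32,-0.03,0],[0,-0.34,-0.03,0]]' |grep -A1 -E "pos|forc"; python3 go.py .5545 -.2045 .268
cat > fr.py <<'E'
from h import *
i,d=snap('scene','sc8'); C=cloud('scene',d); x=np.array([.264,.964,0]); H=np.array([.5793,-.119,0])-.09*x; y=np.array([-.964,.264,0])
fx=(C-H)@x; fy=(C-H)@y; e=(np.array(camera_model('scene')['eye'])-H)
for lo,hi in((-.05,-.025),(.025,.05)):
    m=(fy>lo)&(fy<hi)&(fx>-.05)&(fx<.1)&(C[...,2]>.23)&(C[...,2]<.31); a,b=np.median(fx[m])-.0045,np.median(C[m][:,2])-.003; print(m.sum(),a,b,'angle',np.arctan2(b-.055,a))
E
python3 fr.py
```

```text
position: [0.567, -0.1615, 0.2635]
eef_rot: [[-0.965, 0.264, 0.002], [0.264, 0.965, 0.002], [-0.001, 0.002, -1.0]]
force: [-8.3, 7.8, 9.3]
opening: 0.0148
grip_force: 26.5
position: [0.5576, -0.1955, 0.2668]
eef_rot: [[-0.964, 0.265, 0.001], [0.265, 0.964, -0.0], [-0.001, 0.0, -1.0]]
force: [-10.3, 7.7, 12.1]
opening: 0.0146
grip_force: 27.0
t 23.05 pos [ 0.5576 -0.1955  0.2668] units [ 0.006 -0.095 -0.012] spin -0.0003 F [-10.3   7.7  12.1] op 0.0146 g 27.0
76 0.011407073818972827 0.2801981272951666 angle 1.5201860799698796
71 0.011899072346568361 0.27980678465375425 angle 1.5179154547710931
```

```bash
python3 -m pendant '[[0,-0.03,0,0],[0,-0.06,0,0],[0,-0.07,0,0],[0,-0.07,0,0],[0,-0.07,0,0]]' >/dev/null; python3 -m pendant '[[0,0,0,0],[0,0,0,0],[0,0,0,0],[0,0,0,0],[0,0,0,0]]' |grep -A1 -E "pos|forc|grip"
python3 fr.py
python3 - <<'E'
from h import *
a=cv2.imread('pics/sc8.png')[90:210,230:390]; cv2.imwrite('pics/sc8c.png',cv2.resize(a,None,fx=5,fy=5,interpolation=cv2.INTER_CUBIC))
E
python3 go.py .5545 -.2045 .268
```

```text
position: [0.5557, -0.202, 0.2667]
eef_rot: [[-0.964, 0.264, 0.0], [0.264, 0.964, -0.001], [-0.001, -0.0, -1.0]]
force: [-10.5, 6.3, 11.2]
opening: 0.0146
grip_force: 27.2
77 0.0042678714970096525 0.28046617744601354 angle 1.5518694885725812
72 0.004349327316974526 0.28037513369134565 angle 1.5515005533798345
t 24.15 pos [ 0.5558 -0.202   0.2667] units [ 0.005 -0.028 -0.013] spin -0.0001 F [-9.5  6.4 11.1] op 0.0147 g 27.2
```

View pics/sc8c.png

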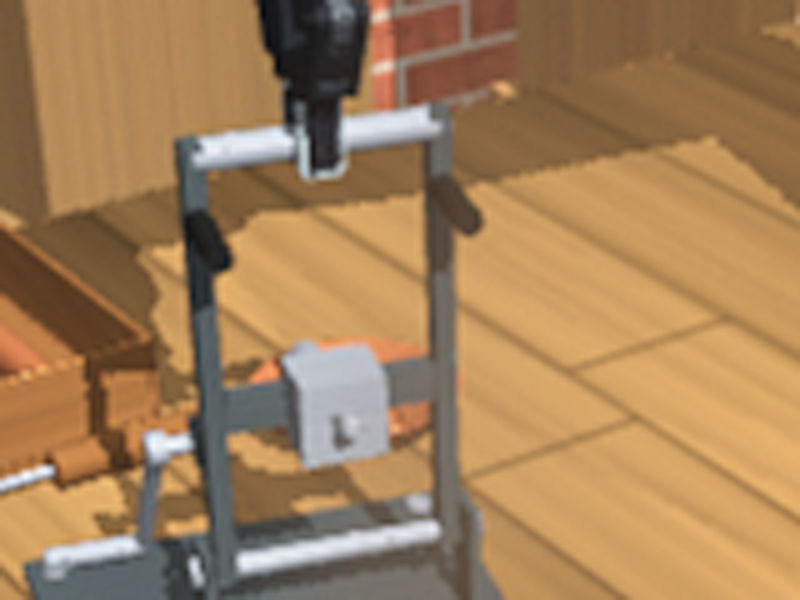

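The frame is upright with the bar held and the kickstand foot down. One check remains, how far the shank tip sticks out under the hub.

Run:
```python
from h import *
C=cloud('scene',np.load('pics/sc8.npy')); x=np.array([.264,.964,0]); H=np.array([.5793,-.119,0])-.09*x; y=np.array([-.964,.264,0])
fx=(C-H)@x; fy=(C-H)@y
m=(abs(fy)<.022)&(fx>-.02)&(fx<.08)&(C[...,2]>.12)&(C[...,2]<.17); print('hub+shank fx',np.percentile(fx[m],[20,50,80,90,95,98,100]).round(3))
print((fx[168:186,290:310]*1000).round(0).astype(int))
i,d=snap('top','top8'); C=cloud('top',d); fx=(C-H)@x; fy=(C-H)@y
m=(abs(fy)<.012)&(fx>-.09)&(fx<.0)&(C[...,2]>.13)&(C[...,2]<.18); print('head',m.sum(),np.percentile(fx[m],[0,5,50,100]).round(3),np.median(C[m],0))
```

```text
hub+shank fx [0.014 0.029 0.031 0.033 0.037 0.043 0.046]
[[  34   32   29   30   33   31   31   30   32   30   31   28   32   28
    31   31   34   26    7    4]
 [  30   30   31   31   32   32   28   31   34   29   27   30   29   28
    29   32   31   29    5    7]
 [  31   26   27   30   27   28   24   31   31   29   30   25   32   30
    32   27   28   25    4    6]
 [  28   26   31   28   28   33   26   31   30   31   29   27   31   28
    34   30   33   29 -227 -221]
 [  25   28   30   28   30   32   29   29   35   38   36   34   26   27
    32   34   28   30 -217 -230]
 [  29   32   30   30   30   28   32   30   34   40   46   39   37   32
    31   28   29   31 -220 -215]
 [  26   31   28   32   27   29   29   32   37   41   44   45   42   31
    30   26   28   34 -209 -211]
 [  26   32   29   29   32   30   29   25   43   43   42   45   44   28
    29   28   29   28 -207 -165]
 [  26   36   30   30   29   29   30   31   30   41   41   43   45   30
    32   28   27   29 -157 -156]
 [  21   30   29   30   25   27   30   30   28   32   46   46   30   28
    29   31   29   31 -162
[... 223 characters left out ...]
   26   30   27   28   28   29   30   28   32   29   33   31   32
    32   29   30 -184 -189 -182]
 [  18   31   31   29   30   31   27   31   27   29   29 -186 -184 -182
  -183 -184 -178 -177 -175 -177]
 [-190   27   29   29   27   29 -182 -183 -186 -180 -181 -175 -179 -169
  -177 -175 -182 -177 -171 -171]
 [-185 -185 -192 -185 -183 -182 -178 -181 -177 -176 -172 -176 -172 -176
  -167 -167 -167 -170 -166 -170]
 [-181 -179 -173 -171 -176 -172 -172 -175 -174 -167 -170 -163 -172 -166
  -170 -160 -162 -164 -164 -161]
 [-173 -174 -172 -175 -176 -164 -177 -170 -164 -165 -161 -163 -161 -164
  -160 -160 -154 -159 -160 -156]]
head 49 [-0.05  -0.049 -0.044 -0.037] [ 0.53959441 -0.24693776  0.14994377]
```

The shank sticks out about 15 mm, where 16 mm is fully seated, and the head reaches −50 mm as it should. The spindle is fully in, so I hand the job in.

```bash
python3 -c "from station import *; print(sign_off())"
```

```text
the job is handed in; nothing more can be done
None
```

I handed the job in at about 24 s of the 72 s limit: the spindle is seated in the hub, the kickstand is at its stop (measured 2.50 rad before lifting), and the frame is held upright at about 1.55 rad by the top bar; the judge's result wasn't shown.

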